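Build up a microscope arm pivot: spacer, then washer

TASK

Put together the pivot for the microscope arm: onto its upright shaft, where the bearing already sits, put the yellow spacer first and then the steel washer, so that both lie flat and fully down on the stack, and let go. The red retaining knob is fitted later: leave it where it lies.

Things in the scene. Friction and masses are not known exactly. Their poses are not given: they have to be found in the camera images.
- seat (a point): Point on the shaft's axis at the bearing's top face, 34 mm above the mat; z is up. Fixed pivot on a blue mat (3 mm thick): off-white base 100 x 100 x 20 mm, turned up to 26 degrees; steel bearing 40 mm across, 14 mm high, on it; upright steel shaft 18 mm across, standing 54 mm above this point, its top 16 mm tapering to 8 mm. The spacer rests on the bearing.
- spacer_mid (a point): Centre (half-way up) of the loose yellow plastic spacer: ring 50 mm outer diameter, bore 28 mm, 28 mm high, about 45 g, flat on the mat beside the pivot; z is its axis (either way up will do). Seated, its centre is 14 mm above the seat. The black sleeve (46 mm high, same diameters) is not used.
- washer_mid (a point): Centre (half-way up) of the loose bright steel washer: ring 50 mm outer diameter, bore 28 mm, 10 mm thick, about 105 g, flat on the mat beside the pivot; z is its axis (either way up will do). Seated on the spacer, its centre is 33 mm above the seat. The copper-coloured ring of the same size is not used. All four rings swap places.
- knob_mid (a point): Centre (half-way up) of the red retaining knob, 56 mm across its ribs, 36 mm high, standing loose on the mat beyond the pivot, away from the robot. It stays there.
Not all that is in view belongs to the job. Of the things like the part that bears spacer_mid, leave any that is blue, pink or purple; of the rest the larger one is meant.

How it is judged:
By the outcome, as a careful person would: the job done as asked, in the order asked, and still so for the second after the job is handed in, with the robot touching nothing.
It also fails if it takes over 58 s, if anything falls off the work surface, if the arm or the gripper's body presses on something with over 40 N, if the wrist force passes 120 N, or if a joint passes its speed limit or range.

ROBOT

A 6-joint arm with a two-finger parallel gripper is mounted at the origin on the work surface. World frame = base frame: x ahead of the robot, y to its left, z up, the work surface at z = 0. Lengths are in m, angles in degrees, forces in N, time in s.
With the tool pointing down it reaches from about 0.4 to 0.925 m from the base axis. Payload 3.4 kg.
Tool frame: the origin (TCP) lies midway between the tips of the shut fingers; the grasp point (between the pads) lies 19 mm behind it (grip_depth is the distance from the TCP to the grasp point, in m); z points along the fingers, y is the line along which they close (so a half turn about z gives the same grasp; the last joint's range is limited). The gripper opens to 85 mm and grips with 20 to 120 N. Pads are 22 mm wide; open, the fingers measure 114 mm over their backs; the gripper's body (76 mm by 85 mm) begins 54 mm behind the grasp point. The pads swing forward as they close: fully open they stand 13 mm farther back than shut.
Start: joints at [-74.628, 17.578, 86.31, -0, 76.112, -4.211], TCP at [0.193, -0.542, 0.231] pointing down, gripper open.
Joint ranges: [-179.03, 179.03], [-60, 130.46], [8.19, 133.38], [-81.62, 261.62], [5.75, 156.47], [-153.77, 153.77]. Speed limits (degrees/s): [147.25, 147.25, 180, 180, 180, 180].

INTERFACE

Orientations are given as [roll, pitch, yaw] about the fixed x, y, z axes, in that order (R = Rz(yaw) Ry(pitch) Rx(roll)).
In Python, from plant import * gives the robot as it stands. The module is installed in compiled form; this text tells all that it offers.
- The arm moves only by the tool move_arm, never from a script. Its arguments are lists of equal length, an entry for each row: "linear": the shift along the tool's x, y, z in units of 0.1 m (1.0 is 0.1 m), a list of three; "angular": the turn, a rotation vector about the tool's x, y, z in units of 0.5 rad (1.0 is 0.5 rad), a list of three; "claw": the opening in per cent of the stroke, from 0 (shut) to 100 (fully open). A call has 1 to 12 rows; each row shifts and turns the commanded pose from where the row before left it, along the tool's axes as they then stand; what a row does not reach is not made up. A row lasts 1/8 s, in which the tool goes at most 62.5 mm and 10.7 degrees, less where a joint would pass 70% of its speed; a pose out of reach is approached as far as the arm can. A call with a number of a shift or a turn outside -1 to 1 is refused whole. A call with a gripper value outside its range is refused whole. The fingers move at their own pace and stop on an object; "squeeze" is the grip in N (left out, the last holds). Time passes only in rows, so rows that do not move let the fingers close. It gives the time, the measured TCP pose, the force, the opening and the grip force at its end, in the units of the state.
- sense(): the state, without advancing time (a new reading comes with each control period).
- capture(name): name is "scene" or "side" or "wrist"; returns a dict with "img" (384x512x3 uint8, blue, green, red), "depth" (384x512 float32, m along the optical axis (not along the pixel's ray), 0 where there is no reading), "mtx" (3x3 intrinsics, pixels), "dist_coeffs" ([k1, k2, p1, p2, k3] as OpenCV has them; the pictures are not rectified), "R" (3x3) and "t" (3): a world point X has camera coordinates R X + t; the wrist camera has in their place "hand_eye" (4x4, takes a point from camera to tool coordinates, whose origin is the TCP and whose axes are the flange's). Camera axes: x right, y down, z forward; pixel columns grow to the right and rows downward; lengths in m; the calibration is good to about 2 mm. A picture is of the moment at which its call begins: read the wrist's pose just before it.
- finish_job(): hands the job in; it is judged then, once.
The state is a dict: "t": time; "joint_pos": joint angles; "dq": joint speeds; "joint_torque": joint torques, N m; "ee_pos": TCP position; "tcp_rot": TCP orientation; "ft_force": force on the tool from outside, world axes, zero at the start; "ft_torque": the same for the moment, N m; "opening": finger opening in m; "grip_force": force on a finger pad.
Only numpy, scipy, OpenCV 4.12 (cv2) and the standard library are available. Lean on these libraries where they do the work, as an engineer would, in place of code of your own. Each camera call takes 0.05 s, during which the arm holds its last target. There are 200 camera calls.

## Working session

There is one attempt and no reset: what is moved stays moved. The work goes in short steps, Python scripts to look and compute and a tool call to move; the robot and the scene stay as the last step left them, time stands still between calls to the robot, and variables do not carry over. Pictures are saved under pics/ and viewed, at most 10 in all, crops included, and the job is handed in when it is done.

Besides the shell and the picture viewer there is one more tool, called after "Call:" by a JSON object that holds its "method" and its "body", one argument or row to a line. move_arm: Moves the arm, as the interface text tells. Its arguments: {"type":"object","properties":{"linear":{"type":"array","items":{"type":"array","items":{"type":"number","minimum":-1,"maximum":1}}},"angular":{"type":"array","items":{"type":"array","items":{"type":"number","minimum":-1,"maximum":1}}},"claw":{"type":"array","items":{"type":"number"}},"squeeze":{"type":"number"}},"required":["linear","angular","claw"]}

```bash
mkdir -p pics; cat > h.py <<'E'
from plant import *
import numpy as np, cv2
from scipy.spatial.transform import Rotation as Ro
def pose(s):
    T=np.eye(4);T[:3,:3]=Ro.from_euler('xyz',s['tcp_rot'],degrees=True).as_matrix();T[:3,3]=s['ee_pos'];return T
def cloud(name):
    """image, world point per pixel (nan where no depth), camera pose"""
    s=sense();c=capture(name)
    if 'hand_eye' in c: W=pose(s)@np.array(c['hand_eye'])
    else:
        W=np.eye(4);R=np.array(c['R']);W[:3,:3]=R.T;W[:3,3]=-R.T@np.array(c['t'])
    h,w=c['depth'].shape
    uv=np.stack(np.meshgrid(np.arange(w),np.arange(h)),-1).reshape(-1,1,2).astype(np.float32)
    n=cv2.undistortPoints(uv,np.array(c['mtx']),np.array(c['dist_coeffs'])).reshape(h,w,2)
    d=c['depth'].copy();d[d==0]=np.nan
    P=np.dstack([n*d[...,None],d])@W[:3,:3].T+W[:3,3]
    return c['img'],P,W,n
def ray(W,n,u,v,z):
    d=W[:3,:3]@np.array([*n[v,u],1]);o=W[:3,3];return o+d*(z-o[2])/d[2]
E
python3 - <<'E'
from h import *
s=sense();print(s)
for k in('scene','side','wrist'):
    i,P,W,n=cloud(k);np.savez(k,i=i,P=P,W=W,n=n);print(k,W.round(3).tolist(),np.isnan(P).mean())
a=[np.load(k+'.npz')['i'] for k in('scene','side')]
cv2.imwrite('pics/a.png',cv2.resize(a[0],(800,600)));cv2.imwrite('pics/b.png',cv2.resize(a[1],(800,600)))
E
```

```text
{'t': 0.0, 'joint_pos': array([-7.46283149e+01,  1.76224440e+01,  8.63847690e+01, -7.35731864e-04,
        7.61100285e+01, -4.21128241e+00]), 'dq': array([-0.0130108 ,  0.03845048, -0.03386903, -0.14619544, -0.10005558,
        0.17239923]), 'joint_torque': array([ 1.37109360e-03, -4.57540154e+01, -2.51912534e+01,  6.64779259e-05,
        1.32977060e-02,  4.38932602e-06]), 'ee_pos': array([ 0.192509  , -0.54107102,  0.23037341]), 'tcp_rot': array([-1.79883023e+02, -7.89765046e-03,  1.95831368e+01]), 'ft_force': array([0.00569579, 0.19711023, 0.98903431]), 'ft_torque': array([-0.0702559 , -0.01250879, -0.0063396 ]), 'grip_force': 0.0, 'opening': 0.08550515303173944}
scene [[0.692, 0.617, -0.375, 0.872], [0.722, -0.58, 0.377, -0.295], [0.015, -0.532, -0.847, 0.754], [0.0, 0.0, 0.0, 1.0]] 0.004160563151041667
side [[-0.797, -0.389, 0.462, 0.25], [-0.603, 0.541, -0.586, 0.462], [-0.022, -0.746, -0.666, 0.542], [0.0, 0.0, 0.0, 1.0]] 0.0038553873697916665
wrist [[0.335, -0.909, -0.249, 0.256], [-0.942, -0.323, -0.087, -0.518], [-0.001, 0.264, -0.965, 0.373], [0.0, 0.0, 0.0, 1.0]] 0.003992716471354167
```

View pics/a.png

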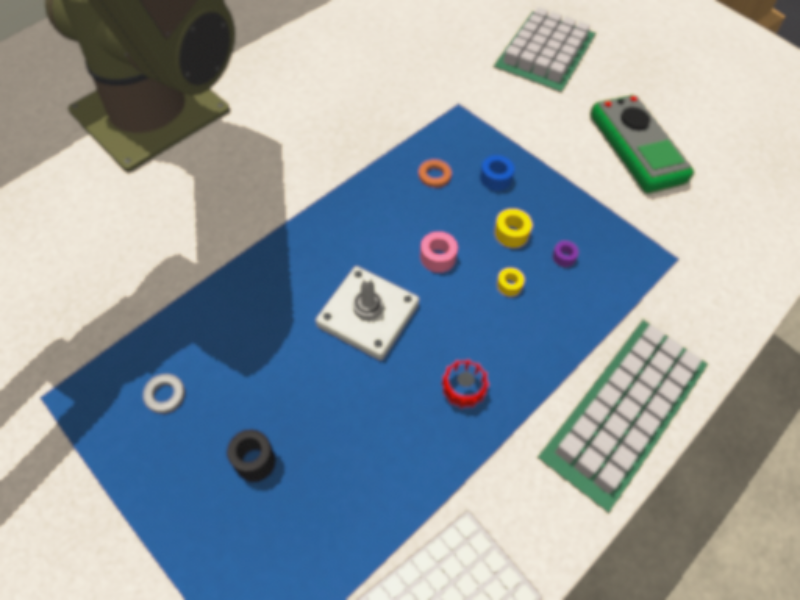

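View pics/b.png

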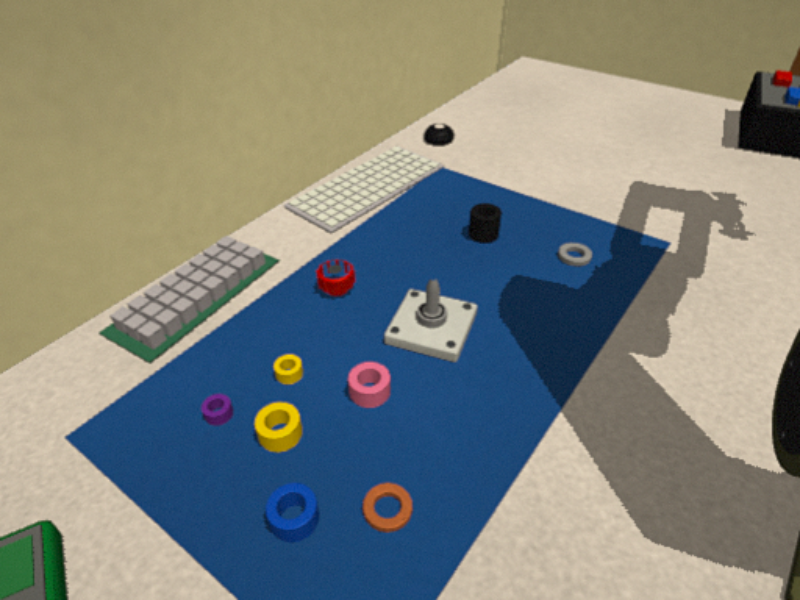

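Scene picture: the rings are large yellow (513,227), small yellow (511,281), pink (438,250), blue (497,171), purple (566,253), copper (435,172), steel washer (163,393) and black sleeve (252,455). The shaft is at (368,290) and the knob at (465,383). Pink, blue and purple are excluded. Of the two yellow rings, the larger at (513,227) is the spacer. I'll measure them and confirm with a crop.

```bash
python3 - <<'E'
from h import *
def fit(name,mask,lab):
    D=np.load(name+'.npz');i,P=D['i'],D['P']
    nl,L,st,ce=cv2.connectedComponentsWithStats(mask.astype(np.uint8))
    for k in range(1,nl):
        if st[k,4]<60: continue
        p=P[(L==k)];p=p[~np.isnan(p[:,0])];z=np.percentile(p[:,2],92)
        t=p[abs(p[:,2]-np.median(p[p[:,2]>z-.004][:,2]))<.003]
        A=np.c_[2*t[:,:2],np.ones(len(t))];b=(t[:,:2]**2).sum(1)
        (c,_,_,_)=(cv2.minEnclosingCircle(t[:,:2].astype(np.float32)),0,0,0)
        print(name,lab,ce[k].round(),'ztop',z.round(4),'c',np.round(c[0],4),'r',round(c[1],4),len(t))
for name in('scene','side'):
    D=np.load(name+'.npz');i,P,W,n=D['i'],D['P'],D['W'],D['n']
    hsv=cv2.cvtColor(i,cv2.COLOR_BGR2HSV);H,S,V=hsv[...,0],hsv[...,1],hsv[...,2]
    z=P[...,2]
    on=(z>.006)&(z<.2)&(P[...,0]>.3)
    fit(name,on&(H>22)&(H<34)&(S>150),'yellow')
    fit(name,on&(H<18)&(S>120),'orange/red')
    fit(name,on&(S<70)&(z<.06),'grey')
    m=(P[...,2]>.07)&(P[...,2]<.12)&(P[...,0]>.3)&(P[...,0]<.8)
    p=P[m];print(name,'shaft?',len(p),np.median(p,0).round(4) if len(p) else '', p[:,2].max() if len(p) else '')
D=np.load('scene.npz');cv2.imwrite('pics/c.png',cv2.resize(D['i'][90:220,230:390],(800,600),interpolation=cv2.INTER_CUBIC))
E
```

```text
scene yellow [328. 145.] ztop 0.0326 c [0.5908 0.2396] r 0.0248 215
scene yellow [326. 180.] ztop 0.0235 c [0.6476 0.1691] r 0.0172 121
scene orange/red [278. 111.] ztop 0.0152 c [0.439  0.2384] r 0.0242 145
scene orange/red [295. 254.] ztop 0.0384 c [0.7139 0.0008] r 0.023 50
scene grey [350.  28.] ztop 0.0308 c [0.362  0.6198] r 0.0968 1021
scene grey [409.  83.] ztop 0.0468 c [0.6047 0.5474] r 0.037 193
scene grey [235. 200.] ztop 0.0366 c [ 0.5492 -0.0034] r 0.0197 174
scene grey [402. 261.] ztop 0.0309 c [0.8687 0.1407] r 0.116 3063
scene grey [298. 242.] ztop 0.0411 c [0.7085 0.0084] r 0.0093 67
scene grey [105. 251.] ztop 0.0145 c [ 0.4597 -0.265 ] r 0.0253 311
scene grey [160. 291.] ztop 0.0504 c [ 0.6049 -0.2352] r 0.0241 365
scene grey [292. 364.] ztop 0.0121 c [ 0.8673 -0.1779] r 0.0964 3118
scene shaft? 71 [ 0.5525 -0.0069  0.0797] 0.09242237228367722
side yellow [184. 236.] ztop 0.024 c [0.6453 0.1675] r 0.0189 146
side yellow [178. 273.] ztop 0.0323 c [0.5908 0.2407] r 0.0256 384
side orange/red [500.  50.] ztop 0.1082 c [ 0.3288 -0.9306] r 0.0315 63
side orange/red [214. 181.] ztop 0.0388 c [0.7051 0.0132] r 0.0259 68
side orange/red [248. 324.] ztop 0.0148 c [0.4371 0.2399] r 0.0249 490
side grey [281.  85.] ztop 0.0295 c [ 0.8572 -0.4876] r 0.0249 55
side grey [232. 120.] ztop 0.0122 c [ 0.8568 -0.2489] r 0.158 2132
side grey [311. 141.] ztop 0.0501 c [ 0.6014 -0.2335] r 0.0236 86
side grey [119. 186.] ztop 0.0306 c [0.8693 0.1396] r 0.116 1860
side grey [368. 162.] ztop 0.0144 c [ 0.458  -0.2656] r 0.0256 164
side grey [276. 208.] ztop 0.0376 c [ 0.5473 -0.0033] r 0.0205 150
side grey [ 20. 361.] ztop 0.0402 c [0.6528 0.4901] r 0.0401 492
side shaft? 779 [ 0.3338 -0.8595  0.0907] 0.10993695269266318
```

View pics/c.png

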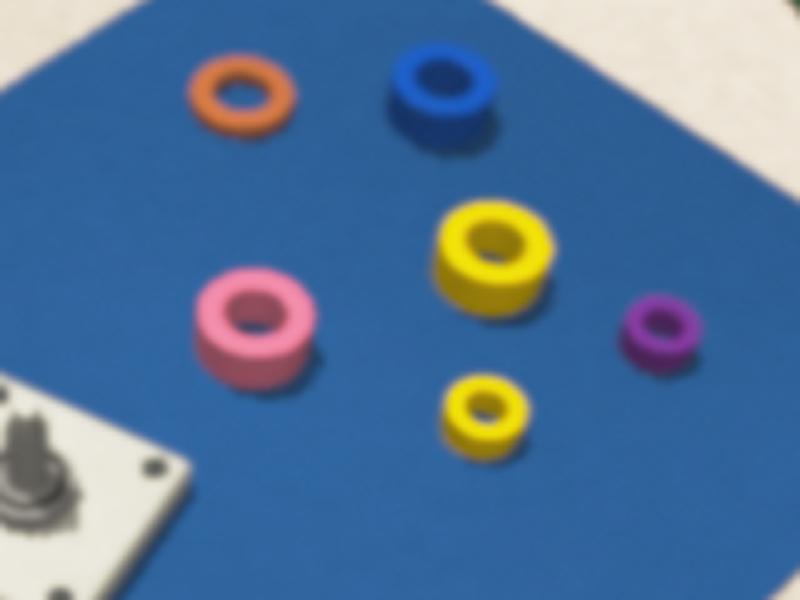

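The crop confirms the larger yellow ring at crop (495,245), r≈25 mm, centre about (0.591, 0.240), top 31–32 mm. The washer is at (0.459,-0.265) and the pivot at (0.549,-0.004). I'll move above the spacer with yaw about 0.

Call:
{"method": "move_arm", "body": {
  "linear": [
    [0,0,0],
    [0,0,0],
    [0.22,-0.43,0],
    [0.22,-0.43,0],
    [0.22,-0.43,0],
    [0.22,-0.43,0],
    [0.22,-0.43,0],
    [0.22,-0.43,0],
    [0.22,-0.43,0],
    [0.22,-0.43,0],
    [0.22,-0.43,0],
    [0.22,-0.43,0]
  ],
  "angular": [
    [0,0,0.34],
    [0,0,0.34],
    [0,0,0],
    [0,0,0],
    [0,0,0],
    [0,0,0],
    [0,0,0],
    [0,0,0],
    [0,0,0],
    [0,0,0],
    [0,0,0],
    [0,0,0]
  ],
  "claw": [100,100,100,100,100,100,100,100,100,100,100,100],
  "squeeze": 40
}}

```text
t: 1.65
ee_pos: [0.4123, -0.1099, 0.2313]
tcp_rot: [180.0, -0.0, 0.1]
ft_force: [1.0, -0.5, 0.3]
opening: 0.0854
grip_force: 0.0
```

Call:
{"method": "move_arm", "body": {
  "linear": [
    [0.22,-0.43,0],
    [0.22,-0.43,0],
    [0.22,-0.43,0],
    [0.22,-0.43,0],
    [0.22,-0.43,0],
    [0.22,-0.43,0],
    [0.22,-0.43,0.2],
    [0.22,-0.43,0.3],
    [0,0,0],
    [0,0,0]
  ],
  "angular": [
    [0,0,0],
    [0,0,0],
    [0,0,0],
    [0,0,0],
    [0,0,0],
    [0,0,0],
    [0,0,0],
    [0,0,0],
    [0,0,0],
    [0,0,0]
  ],
  "claw": [100,100,100,100,100,100,100,100,100,100]
}}

```text
t: 2.9
ee_pos: [0.5867, 0.2326, 0.1808]
tcp_rot: [179.9, 0.1, 0.1]
ft_force: [-0.3, -0.3, 0.4]
opening: 0.0858
grip_force: 0.0
```

```bash
cat >> h.py <<'E'
def disc(P,m,z0,tol=.003):
    """centre/radius of points in mask m near height z0"""
    t=P[m&(abs(P[...,2]-z0)<tol)][:,:2].astype(np.float32);c,r=cv2.minEnclosingCircle(t);return np.round(c,4),round(r,4),len(t)
E
python3 - <<'E'
from h import *
s=sense();i,P,W,n=cloud('wrist');print(s['t'],s['ee_pos'],s['tcp_rot'],s['ft_force'])
hsv=cv2.cvtColor(i,cv2.COLOR_BGR2HSV);m=(hsv[...,0]>22)&(hsv[...,0]<34)&(hsv[...,1]>150)
nl,L,st,ce=cv2.connectedComponentsWithStats(m.astype(np.uint8))
for k in range(1,nl):
    if st[k,4]>200: z=np.nanpercentile(P[L==k][:,2],80);print(ce[k].round(),z,disc(P,L==k,z))
cv2.imwrite('pics/d.png',i)
E
```

```text
2.9 [0.58667745 0.23256572 0.18076695] [1.79935154e+02 9.91354009e-02 1.36589755e-01] [-0.2638968  -0.34925372  0.36412608]
[333. 112.] 0.022476006616256462 (array([0.6482, 0.1702]), 0.0169, 787)
[257. 173.] 0.031049022336291608 (array([0.5925, 0.2406]), 0.0247, 1261)
```

View pics/d.png

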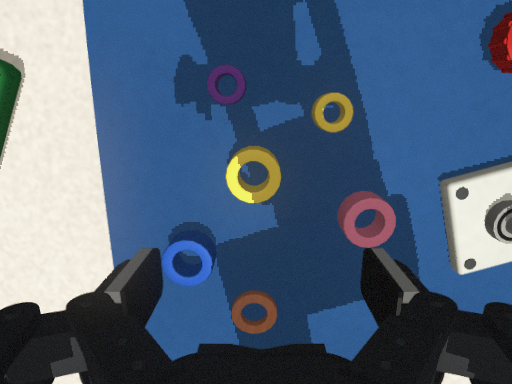

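Wrist picture: the spacer is at (253,174), which gives (0.592,0.2405) with top at 31 mm. The finger lanes on either side are free. I'll descend and grip.

Call:
{"method": "move_arm", "body": {
  "linear": [
    [0.055,-0.08,0.2],
    [0,0,0.4],
    [0,0,0.4],
    [0,0,0.4],
    [0,0,0.25],
    [0,0,0.1],
    [0,0,0],
    [0,0,0],
    [0,0,0],
    [0,0,0],
    [0,0,0],
    [0,0,0]
  ],
  "angular": [
    [0,0,0],
    [0,0,0],
    [0,0,0],
    [0,0,0],
    [0,0,0],
    [0,0,0],
    [0,0,0],
    [0,0,0],
    [0,0,0],
    [0,0,0],
    [0,0,0],
    [0,0,0]
  ],
  "claw": [100,100,100,100,100,100,100,40,40,40,40,40]
}}

```text
t: 4.45
ee_pos: [0.5939, 0.2413, 0.0081]
tcp_rot: [-180.0, -0.2, 0.1]
ft_force: [-0.6, -0.5, 6.2]
opening: 0.0488
grip_force: 41.3
```

Call:
{"method": "move_arm", "body": {
  "linear": [
    [0,0,-0.1],
    [0,0,-0.3],
    [0,0,-0.45],
    [0,0,-0.45],
    [0,0,-0.2],
    [-0.08,0.45,0],
    [-0.08,0.45,0],
    [-0.08,0.45,0],
    [-0.08,0.45,0],
    [-0.08,0.45,0],
    [-0.05,0.2,0],
    [0,0,0]
  ],
  "angular": [
    [0,0,0],
    [0,0,0],
    [0,0,0],
    [0,0,0],
    [0,0,0],
    [0,0,0],
    [0,0,0],
    [0,0,0],
    [0,0,0],
    [0,0,0],
    [0,0,0],
    [0,0,0]
  ],
  "claw": [40,40,40,40,40,40,40,40,40,40,40,40]
}}

```text
t: 5.95
ee_pos: [0.548, -0.005, 0.1567]
tcp_rot: [-180.0, -0.0, -0.0]
ft_force: [0.4, 0.0, -0.5]
opening: 0.0487
grip_force: 41.5
```

```bash
python3 - <<'E'
from h import *
s=sense();print(s['t'],s['ee_pos'],s['tcp_rot'],s['ft_force'],s['opening'],s['grip_force'])
pics=[]
for k in('wrist','scene','side'):
    i,P,W,n=cloud(k)
    near=np.hypot(P[...,0]-.549,P[...,1]+.004)<.035
    hsv=cv2.cvtColor(i,cv2.COLOR_BGR2HSV)
    ye=(hsv[...,0]>22)&(hsv[...,0]<34)&(hsv[...,1]>150)&(P[...,2]>.08)
    if ye.sum()>30: z=np.nanpercentile(P[ye][:,2],[5,95]);print(k,'yellow',z,disc(P,ye,z[1]))
    b=near&(abs(P[...,2]-.037)<.004)&~ye
    if b.sum()>20: print(k,'bearing',disc(P,b,.037,.004),np.median(P[b],0))
    for z0 in(.06,.07,.08,.088):
        q=near&(abs(P[...,2]-z0)<.004)&~ye
        if q.sum()>5:
            p=P[q];v=p.mean(0)-W[:3,3];v=v[:2]/np.linalg.norm(v[:2]);print(k,'shaft z',z0,q.sum(),disc(P,q,z0,.004),np.median(p,0).round(4))
    pics.append(i)
cv2.imwrite('pics/e.png',np.hstack([cv2.resize(pics[0],(400,300)),cv2.resize(pics[1][130:250,155:315],(400,300))]))
E
```

```text
5.95 [ 0.54797067 -0.00499217  0.15674446] [-1.79978393e+02 -2.26567749e-02 -3.59210738e-02] [ 0.4407294   0.02567611 -0.47274999] 0.04874610439531677 41.5411027148366
wrist yellow [0.15917836 0.18002725] (array([ 0.5466, -0.0041]), 0.0251, 7172)
wrist bearing (array([ 0.5496, -0.0022]), 0.02, 1157) [ 0.55592063 -0.00232167  0.03689845]
wrist shaft z 0.06 60 (array([ 0.5523, -0.0021]), 0.0086, 60) [ 0.5572 -0.0017  0.0599]
wrist shaft z 0.07 69 (array([ 0.5514, -0.0024]), 0.0087, 69) [ 0.5569 -0.0025  0.07  ]
wrist shaft z 0.08 184 (array([ 0.5495, -0.0022]), 0.0084, 184) [ 0.5546 -0.0019  0.0799]
wrist shaft z 0.088 98 (array([ 0.5513, -0.0019]), 0.0056, 98) [ 0.5534 -0.0023  0.087 ]
scene yellow [0.15695545 0.19059479] (array([ 0.5589, -0.0284]), 0.0005, 2)
scene bearing (array([ 0.5489, -0.0034]), 0.0203, 187) [ 0.55415919 -0.00937519  0.03710494]
scene shaft z 0.06 19 (array([ 0.5511, -0.0046]), 0.008, 19) [ 0.5555 -0.0077  0.0601]
scene shaft z 0.07 20 (array([ 0.5489, -0.0037]), 0.0089, 20) [ 0.555  -0.0077  0.0701]
scene shaft z 0.08 32 (array([ 0.5512, -0.0041]), 0.0085, 32) [ 0.5522 -0.007   0.0798]
scene shaft z 0.088 21 (array([ 0.5502, -0.0048]), 0.005, 21) [ 0.5516 -0.0052  0.0873]
side yellow [0.15731095 0.18144389] (array([ 0.5429, -0.0036]), 0.0263, 149)
side bearing (array([ 0.5482, -0.0024]), 0.0208, 164) [0.54224296 0.00381198 0.03759957]
side shaft z 0.06 27 (array([ 0.5461, -0.0011]), 0.0084, 27) [0.5436 0.0026 0.0599]
side shaft z 0.07 28 (array([ 5.46e-01, -5.00e-04]), 0.0081, 28) [0.5429 0.0028 0.0694]
side shaft z 0.08 33 (array([ 0.5468, -0.0011]), 0.008, 33) [0.5451 0.0013 0.0797]
side shaft z 0.088 22 (array([ 0.5463, -0.0017]), 0.0054, 22) [ 5.457e-01 -1.000e-04  8.710e-02]
```

View pics/e.png

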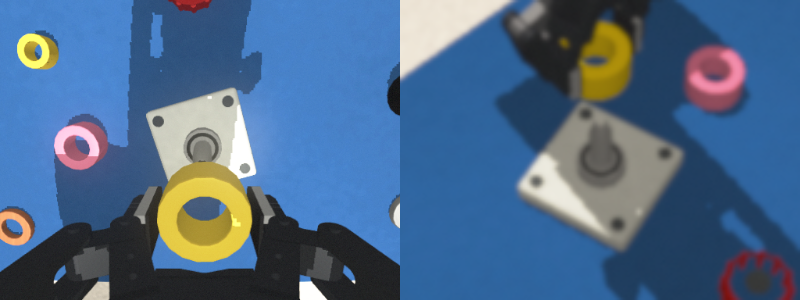

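The ring is held squarely (wrist image (204,215) in the left half) and the shaft is just beyond it. Cameras agree on the pivot at about (0.549,-0.003). I'll correct by 2 mm in x and y and lower.

Call:
{"method": "move_arm", "body": {
  "linear": [
    [0.02,-0.02,0],
    [0,0,0.3],
    [0,0,0.3],
    [0,0,0.2],
    [0,0,0.2],
    [0,0,0.1],
    [0,0,0.02],
    [0,0,0]
  ],
  "angular": [
    [0,0,0],
    [0,0,0],
    [0,0,0],
    [0,0,0],
    [0,0,0],
    [0,0,0],
    [0,0,0],
    [0,0,0]
  ],
  "claw": [40,40,40,40,40,40,40,40]
}}

```text
t: 7.1
ee_pos: [0.5508, -0.0018, 0.0447]
tcp_rot: [-180.0, -0.0, 0.1]
ft_force: [-0.1, -0.2, -1.3]
opening: 0.0486
grip_force: 41.5
```

Call:
{"method": "move_arm", "body": {
  "linear": [
    [0,0,0.02],
    [0,0,0.02],
    [0,0,0]
  ],
  "angular": [
    [0,0,0],
    [0,0,0],
    [0,0,0]
  ],
  "claw": [40,40,40]
}}

```text
t: 7.48
ee_pos: [0.551, -0.0022, 0.042]
tcp_rot: [180.0, -0.1, 0.1]
ft_force: [-2.1, -0.5, 9.6]
opening: 0.0484
grip_force: 42.4
```

Call:
{"method": "move_arm", "body": {
  "linear": [
    [0,0,0],
    [0,0,0],
    [0,0,0],
    [0,0,0],
    [0,0,-0.1],
    [0,0,-0.4],
    [0,0,-0.5],
    [0,0,-0.3],
    [0,0,0]
  ],
  "angular": [
    [0,0,0],
    [0,0,0],
    [0,0,0],
    [0,0,0],
    [0,0,0],
    [0,0,0],
    [0,0,0],
    [0,0,0],
    [0,0,0]
  ],
  "claw": [70,90,100,100,100,100,100,100,100]
}}

```text
t: 8.6
ee_pos: [0.5525, -0.0022, 0.1739]
tcp_rot: [180.0, -0.4, 0.1]
ft_force: [-0.1, -0.3, 0.1]
opening: 0.0859
grip_force: 0.0
```

```bash
python3 - <<'E'
from h import *
s=sense();print(s['t'],s['ee_pos'],s['opening'],s['ft_force'])
for k in('wrist','scene','side'):
    i,P,W,n=cloud(k)
    near=np.hypot(P[...,0]-.55,P[...,1]+.002)<.045
    hsv=cv2.cvtColor(i,cv2.COLOR_BGR2HSV)
    ye=(hsv[...,0]>20)&(hsv[...,0]<34)&(hsv[...,1]>150)&near
    print(k,disc(P,ye,.065),np.nanpercentile(P[ye][:,2],[2,50,90,98]).round(4))
    t=P[ye&(abs(P[...,2]-.065)<.004)];A=np.c_[t[:,:2]-t[:,:2].mean(0),np.ones(len(t))];print(np.linalg.lstsq(A,t[:,2],rcond=None)[0])
    q=near&~ye&(P[...,2]>.075)&(P[...,2]<.1);print('shaft',disc(P,q,.082,.006) if q.sum()>5 else 0)
E
```

```text
8.6 [ 0.55250661 -0.00224135  0.17389935] 0.08590799855245347 [-0.11930661 -0.33919988  0.05261289]
wrist (array([ 0.5496, -0.0012]), 0.0245, 1287) [0.0628 0.0645 0.0654 0.0659]
[ 0.00031414 -0.00078032  0.06451788]
shaft (array([ 0.5498, -0.0021]), 0.0087, 247)
scene (array([ 0.5483, -0.0025]), 0.0251, 281) [0.0412 0.064  0.0663 0.0675]
[-0.00325321  0.01196889  0.06470006]
shaft (array([ 0.5509, -0.0041]), 0.0082, 45)
side (array([ 0.5465, -0.0011]), 0.0252, 204) [0.0399 0.062  0.0661 0.0731]
[ 0.01630143 -0.03076439  0.0649129 ]
shaft (array([ 0.5477, -0.0026]), 0.0087, 45)
```

The spacer is seated flat, top at 65 mm, centred. Next is the washer.

Call:
{"method": "move_arm", "body": {
  "linear": [
    [-0.155,0.438,0],
    [-0.155,0.438,0],
    [-0.155,0.438,0],
    [-0.155,0.438,0],
    [-0.155,0.438,0],
    [-0.155,0.438,0],
    [0,0,0.2],
    [0,0,0]
  ],
  "angular": [
    [0,0,0],
    [0,0,0],
    [0,0,0],
    [0,0,0],
    [0,0,0],
    [0,0,0],
    [0,0,0],
    [0,0,0]
  ],
  "claw": [100,100,100,100,100,100,100,100]
}}

```text
t: 9.75
ee_pos: [0.4553, -0.2642, 0.1476]
tcp_rot: [-179.8, 0.3, 0.0]
ft_force: [-0.3, 0.5, 0.6]
opening: 0.0855
grip_force: 0.0
```

```bash
python3 - <<'E'
from h import *
s=sense();i,P,W,n=cloud('wrist');print(s['t'],s['ee_pos'],s['tcp_rot'])
m=(np.hypot(P[...,0]-.459,P[...,1]+.265)<.045)&(P[...,2]>.009)&(P[...,2]<.02)
print(np.nanpercentile(P[m][:,2],[10,50,90]),disc(P,m,np.median(P[m][:,2])))
cv2.imwrite('pics/f.png',i)
E
```

```text
9.75 [ 0.45531652 -0.26423447  0.14756585] [-1.79766664e+02  3.21373428e-01  1.67374713e-02]
[0.01140128 0.01248626 0.01338277] (array([ 0.4599, -0.2649]), 0.0251, 1798)
```

View pics/f.png

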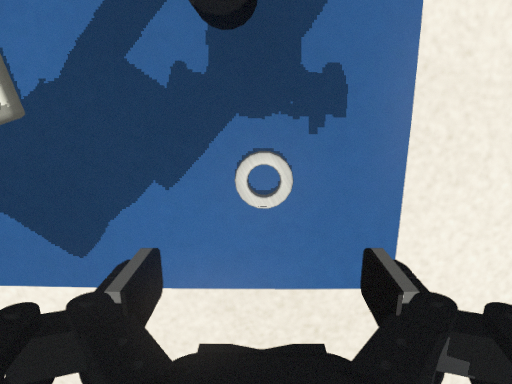

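The washer is isolated at pixel (264,180), i.e. (0.460,-0.265), top at 12.5 mm. I'll descend, half-close, and feel for the mat.

Call:
{"method": "move_arm", "body": {
  "linear": [
    [0.04,0,0.2],
    [0,0,0.4],
    [0,0,0.4],
    [0,0,0.25],
    [0,0,0.15],
    [0,0,0],
    [0,0,0],
    [0,0,0]
  ],
  "angular": [
    [0,0,0],
    [0,0,0],
    [0,0,0],
    [0,0,0],
    [0,0,0],
    [0,0,0],
    [0,0,0],
    [0,0,0]
  ],
  "claw": [100,100,100,100,80,66,66,66]
}}

```text
t: 10.8
ee_pos: [0.4626, -0.2656, 0.0114]
tcp_rot: [179.9, -0.1, 0.1]
ft_force: [0.1, 0.5, -0.1]
opening: 0.0563
grip_force: 0.0
```

Call:
{"method": "move_arm", "body": {
  "linear": [
    [0,0,0.02],
    [0,0,0.01],
    [0,0,0]
  ],
  "angular": [
    [0,0,0],
    [0,0,0],
    [0,0,0]
  ],
  "claw": [66,66,66]
}}

```text
t: 11.18
ee_pos: [0.4616, -0.2651, 0.0073]
tcp_rot: [-180.0, 0.0, 0.1]
ft_force: [-0.1, -0.7, -0.8]
opening: 0.056
grip_force: 0.0
```

Call:
{"method": "move_arm", "body": {
  "linear": [
    [-0.01,0,0.02],
    [0,0,0.02],
    [0,0,0]
  ],
  "angular": [
    [0,0,0],
    [0,0,0],
    [0,0,0]
  ],
  "claw": [66,66,66]
}}

```text
t: 11.55
ee_pos: [0.4605, -0.2649, 0.003]
tcp_rot: [-180.0, 0.0, 0.1]
ft_force: [-0.1, -0.0, 0.7]
opening: 0.0566
grip_force: 0.0
```

Call:
{"method": "move_arm", "body": {
  "linear": [
    [0,0,0.015],
    [0,0,0]
  ],
  "angular": [
    [0,0,0],
    [0,0,0]
  ],
  "claw": [66,66]
}}

```text
t: 11.8
ee_pos: [0.4607, -0.265, 0.0017]
tcp_rot: [-180.0, 0.0, 0.1]
ft_force: [-0.3, 0.1, 1.0]
opening: 0.0564
grip_force: 0.0
```

Call:
{"method": "move_arm", "body": {
  "linear": [
    [0,0,0],
    [0,0,0],
    [0,0,0],
    [0,0,0],
    [0,0,0]
  ],
  "angular": [
    [0,0,0],
    [0,0,0],
    [0,0,0],
    [0,0,0],
    [0,0,0]
  ],
  "claw": [40,40,40,40,40],
  "squeeze": 45
}}

```text
t: 12.42
ee_pos: [0.4607, -0.2651, 0.0023]
tcp_rot: [180.0, -0.0, 0.1]
ft_force: [-1.1, 1.2, 5.4]
opening: 0.0477
grip_force: 45.5
```

Call:
{"method": "move_arm", "body": {
  "linear": [
    [0,0,-0.1],
    [0,0,-0.4],
    [0,0,-0.5],
    [0,0,-0.5],
    [0,0,-0.2],
    [0.15,-0.44,0],
    [0.15,-0.44,0],
    [0.15,-0.44,0],
    [0.15,-0.44,0],
    [0.15,-0.44,0],
    [0.13,-0.43,0],
    [0,0,0]
  ],
  "angular": [
    [0,0,0],
    [0,0,0],
    [0,0,0],
    [0,0,0],
    [0,0,0],
    [0,0,0],
    [0,0,0],
    [0,0,0],
    [0,0,0],
    [0,0,0],
    [0,0,0],
    [0,0,0]
  ],
  "claw": [40,40,40,40,40,40,40,40,40,40,40,40]
}}

```text
t: 13.92
ee_pos: [0.5488, 0.0009, 0.1721]
tcp_rot: [-180.0, -0.0, 0.3]
ft_force: [-0.7, 0.3, -1.6]
opening: 0.0477
grip_force: 46.8
```

```bash
python3 - <<'E'
from h import *
s=sense();i,P,W,n=cloud('wrist');print(s['t'],s['ee_pos'],s['tcp_rot'],s['ft_force'],s['opening'],s['grip_force'])
T=np.linalg.inv(pose(s));Q=P@T[:3,:3].T+T[:3,3]
m=(abs(Q[...,2])<.025)&(np.hypot(Q[...,0],Q[...,1])<.03)
hsv=cv2.cvtColor(i,cv2.COLOR_BGR2HSV);m&=(hsv[...,1]<90)&(hsv[...,2]>90)
z=P[m][:,2];print(np.percentile(z,[2,10,50,90,98]),disc(P,m,np.median(z)))
t=P[m&(abs(P[...,2]-np.median(z))<.003)];print(np.linalg.lstsq(np.c_[t[:,:2]-t[:,:2].mean(0),np.ones(len(t))],t[:,2],rcond=None)[0])
ye=(hsv[...,0]>20)&(hsv[...,0]<34)&(hsv[...,1]>150)&(abs(P[...,2]-.065)<.004)&(P[...,1]<.05);print(disc(P,ye,.065))
q=(np.hypot(P[...,0]-.55,P[...,1]+.002)<.03)&(abs(P[...,2]-.082)<.006);print(disc(P,q,.082,.006))
cv2.imwrite('pics/g.png',i)
E
```

```text
13.925 [0.54884565 0.00094466 0.17209887] [-1.79952583e+02 -3.99688364e-02  3.41082379e-01] [-0.6761034   0.25857583 -1.56111318] 0.04771200918086197 46.791118159890175
[0.17525717 0.17927908 0.18208585 0.18300841 0.18452348] (array([0.5521, 0.001 ]), 0.0288, 6460)
[-1.38452257e-03  1.39931073e-04  1.82071354e-01]
(array([ 0.5498, -0.0011]), 0.0241, 907)
(array([ 0.55  , -0.0023]), 0.0085, 258)
```

View pics/g.png

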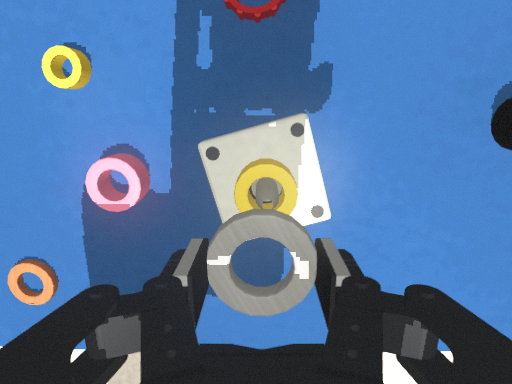

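The washer is held level at pixel (262,262), with its bottom at TCP height. The spacer sits centred on the shaft at (265,190). I'll correct by about 3 mm in y and lower.

Call:
{"method": "move_arm", "body": {
  "linear": [
    [0.01,0.03,0],
    [0,0,0.3],
    [0,0,0.3],
    [0,0,0.2],
    [0,0,0.15],
    [0,0,0.06],
    [0,0,0],
    [0,0,0]
  ],
  "angular": [
    [0,0,0],
    [0,0,0],
    [0,0,0],
    [0,0,0],
    [0,0,0],
    [0,0,0],
    [0,0,0],
    [0,0,0]
  ],
  "claw": [40,40,40,40,40,40,40,40]
}}

```text
t: 14.98
ee_pos: [0.5499, -0.0051, 0.0716]
tcp_rot: [180.0, -0.1, 0.1]
ft_force: [-0.0, 0.4, -1.2]
opening: 0.0474
grip_force: 46.8
```

Call:
{"method": "move_arm", "body": {
  "linear": [
    [0,-0.03,0.02],
    [0,0,0.02],
    [0,0,0.02],
    [0,0,0],
    [0,0,0]
  ],
  "angular": [
    [0,0,0],
    [0,0,0],
    [0,0,0],
    [0,0,0],
    [0,0,0]
  ],
  "claw": [40,40,40,40,40]
}}

```text
t: 15.6
ee_pos: [0.5492, -0.0019, 0.0648]
tcp_rot: [180.0, 0.0, 0.1]
ft_force: [-0.3, -0.3, -1.0]
opening: 0.0476
grip_force: 46.8
```

Call:
{"method": "move_arm", "body": {
  "linear": [
    [0,0,0.01],
    [0,0,0.01],
    [0,0,0]
  ],
  "angular": [
    [0,0,0],
    [0,0,0],
    [0,0,0]
  ],
  "claw": [40,40,40]
}}

```text
t: 15.98
ee_pos: [0.5494, -0.0019, 0.0643]
tcp_rot: [180.0, -0.1, 0.1]
ft_force: [-2.9, -1.2, 10.7]
opening: 0.0478
grip_force: 47.9
```

Contact at 10.7 N, so it is seated. I'll release and retreat.

Call:
{"method": "move_arm", "body": {
  "linear": [
    [0,0,0],
    [0,0,0],
    [0,0,0],
    [0,0,0],
    [0,0,-0.1],
    [0,0,-0.4],
    [0,0,-0.5],
    [0,0,-0.2],
    [0,0,0],
    [0,0,0]
  ],
  "angular": [
    [0,0,0],
    [0,0,0],
    [0,0,0],
    [0,0,0],
    [0,0,0],
    [0,0,0],
    [0,0,0],
    [0,0,0],
    [0,0,0],
    [0,0,0]
  ],
  "claw": [70,90,100,100,100,100,100,100,100,100]
}}

```text
t: 17.23
ee_pos: [0.5484, -0.0018, 0.1821]
tcp_rot: [-180.0, 0.1, 0.1]
ft_force: [0.5, -0.1, 0.6]
opening: 0.086
grip_force: 0.0
```

```bash
python3 - <<'E'
from h import *
s=sense();print(s['t'],s['ee_pos'],s['opening'],s['ft_force'])
o=[]
for k in('wrist','side'):
    i,P,W,n=cloud(k);near=np.hypot(P[...,0]-.5495,P[...,1]+.002)<.04
    m=near&(abs(P[...,2]-.075)<.005)&(np.hypot(P[...,0]-.5495,P[...,1]+.002)>.012)
    t=P[m&(abs(P[...,2]-.075)<.003)];print(k,disc(P,m,.075),np.linalg.lstsq(np.c_[t[:,:2]-t[:,:2].mean(0),np.ones(len(t))],t[:,2],rcond=None)[0])
    o.append(cv2.resize(i if k=='wrist' else i[130:250,196:356],(400,300)))
cv2.imwrite('pics/k.png',np.hstack(o))
E
```

```text
17.225 [ 0.54840941 -0.00184316  0.18209187] 0.08597096909175873 [ 0.48999064 -0.09600481  0.63639841]
wrist (array([ 0.5491, -0.0013]), 0.025, 2130) [-0.00010661 -0.00115382  0.0744449 ]
side (array([ 0.5463, -0.0016]), 0.0253, 229) [ 0.00779756 -0.00476651  0.07523174]
```

View pics/k.png

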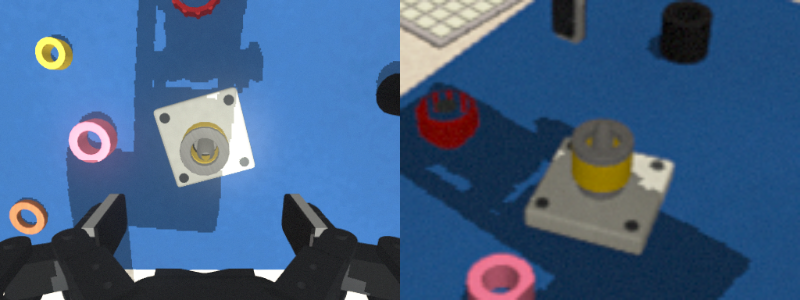

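The washer lies flat on the spacer at (205,150) in the left view and (602,135) in the right view. Its top is at 75 mm as expected, the knob is untouched, and the gripper is clear.

```bash
python3 -c "
from plant import *
print(finish_job())"
```

```text
the job is handed in; nothing more can be done
None
```

The yellow spacer and then the steel washer are on the shaft, flat and fully down (washer top at about 75 mm, as it should be); both were released, the red knob was left where it lay, and the job was handed in at about 17 s.

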